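# Stage a vial at the desiccator, then crack its stuck lid and hold it ajar

## Robot

A 6-joint arm with a two-finger parallel gripper is mounted at the origin on a cart in front of the work surface, level with it; the furniture and walls round the work are solid. World frame = base frame: x ahead of the robot, y to its left, z up, the work surface at z = 0. Lengths are in m, angles in rad, forces in N, time in s.
With the tool pointing down it reaches from about 0.25 to 0.775 m from the base axis. Payload 4 kg.
Tool frame: the origin (TCP) lies midway between the tips of the shut fingers; the grasp point (between the pads) lies 19 mm behind it; z points along the fingers, y is the line along which they close (so a half turn about z gives the same grasp; the last joint's range is limited). The gripper opens to 94 mm and grips with 3 to 60 N. Pads are 16 mm wide; open, the fingers measure 119 mm over their backs; the gripper's body (75 mm by 177 mm) begins 78 mm behind the grasp point.
Start: joints at [-1.317, 0.087, 1.371, -0, 1.684, -0.103], TCP at [0.192, -0.515, 0.206] pointing down, gripper open.
Joint ranges: [-3.1, 3.1], [-0.76, 2.03], [0.27, 2.55], [-1.08, 4.22], [0.17, 2.65], [-2.57, 2.57]. Speed limits (rad/s): [2.79, 2.79, 3.14, 3.14, 3.14, 3.14].

## Interface

Orientations are given as [roll, pitch, yaw] about the fixed x, y, z axes, in that order (R = Rz(yaw) Ry(pitch) Rx(roll)).
In Python, from bench import robot gives the robot as it stands.
- The arm moves only by the tool servo_tool, never from a script. Its argument "moves" is a list of rows, each a list of 5 numbers: the shift along the tool's x, y, z in units of 25 mm (1.0 is 25 mm), then the turn about the tool's z in units of 6 degrees (1.0 is 6 degrees), then the closure, from 0 (fully open) to 1 (shut). In form: [[dx, dy, dz, yaw, gripper], ...]. A call has 1 to 10 rows; each row is the pose to reach, as a shift and turn from the pose commanded when the call began, along the tool's axes at that moment; what a row does not reach only later rows make up. A row lasts 1/12 s, in which the tool goes at most 41.7 mm and 7.16 degrees, less where a joint would pass 70% of its speed; a pose out of reach is approached as far as the arm can. A call with a gripper value outside its range is refused whole. The fingers move at their own pace and stop on an object; the grip force is fixed at half the most. Time passes only in rows, so rows that repeat a pose let the fingers close. It gives the time, the measured TCP pose, the force, the opening and the grip force at its end, in the units of the state.
- robot.get_obs(): the state, without advancing time (a new reading comes with each control period).
- robot.snapshot(name): name is "scene" or "top"; returns a dict with "image" (400x640x3 uint8, blue, green, red), "fx", "fy", "cx", "cy" (pixels), "eye" and "orientation" of the camera in the world. Camera axes: x right, y down, z forward; pixel columns grow to the right and rows downward; lengths in m; the calibration is good to about 2 mm. A picture is of the moment at which its call begins. There is no depth.
- robot.close_job(): hands the job in; it is judged then, once.
The state is a dict: "time": time; "joint_positions": joint angles; "qvel": joint speeds; "joint_torque": joint torques, N m; "tool_pos": TCP position; "ee_rot": TCP orientation; "wrist_force": force on the tool from outside, world axes, zero at the start; "wrist_torque": the same for the moment, N m; "width": finger opening in m; "finger_force": force on a finger pad.
Only numpy, scipy, OpenCV 4.12 (cv2) and the standard library are available. Lean on these libraries where they do the work, as an engineer would, in place of code of your own. Each camera call takes 0.05 s, during which the arm holds its last target. There are 200 camera calls.

## Task

Get the small desiccator ready for loading. First take the amber vial with the dark cap on the left of the microscope (not one of those by the cup at the far right), stand it upright and fully down in the bore of the blue ledge in front of it and let go of it; then pull the stuck lid free by its black handle bar and keep its front edge held about 2 cm open to let the air in, without ever throwing it wide (6 cm or more). Finish with the gripper still holding the lid ajar, the vial still standing in the bore, and the other vials, the dishes and the tape roll left where they stand.

Things in the scene. Friction and masses are not known exactly. Their poses are not given: they have to be found in the camera images.
- vial_dark: The vial to stage: amber glass with a pale label and a DARK blue-black screw cap, loose, stands upright on the table left of the microscope (similar vials by the cup at the far right are fixed scenery). Body 24 mm across from the foot to 44 mm up, cap 18 mm across from there to 55 mm; 40 g. Origin: centre of its foot; z up along the vial.
- vial_amber: Bystander of the same shape and size: amber vial with a WHITE cap. Origin: centre of its foot. Leave it standing.
- vial_white: Bystander of the same shape and size: all-white vial with a white cap. Origin: centre of its foot. Leave it standing.
- dish_pair: Bystander: stack of clear dishes, 62 mm across, 43 mm tall, loose on the table. Origin: centre of its underside.
- tape_roll: Bystander: roll of green tape lying flat, 62 mm across, 24 mm tall. Origin: centre of its underside.
- desiccator: White box with clear lid, fixed to the table: 130 (x) x 110 (y) x 60 mm. Origin: centre of the box's underside, on the table. Its x axis points to the hinge (away from the robot); at its -x front is a blue ledge 56 (x) x 70 (y) x 22 mm with one bore. Brass vent stub on its +y side, 20 mm long, 38 mm up.
- ledge_bore (a point): Centre of the mouth of the bore, at the ledge's top face, 22 mm above the table. Bore 27 mm across, 16 mm deep (blind), so a seated vial's foot is 16 mm below this point; 31 mm in front of the box's front face. Axes as the desiccator's.
- lid (a joint): Lid hinge angle, rad: 0 shut, grows as the front edge rises (front edge gap = 130 mm x angle; 0.15 is 2 cm), stop at 0.9. A snap seal resists most right at shut (14 to 18 N up at the bar) and fades to nothing by 0.06 rad; beyond, only the lid's weight (250 g, about 2 N at the bar) pulls, and the lid falls shut if let go.
- lid_handle (a point): Middle of the black handle bar on the lid: a level round bar 12 mm thick, along the desiccator's y, 58 mm free between its two steel posts; bar centre 35 mm above the lid's top face (106 mm above the table when shut). 90 mm in front of the hinge line and 45 mm above it. Moves with the lid; axes as the desiccator's when shut.
- lid_hinge (a point): Middle of the hinge line, along the desiccator's y, at the far upper edge of the box, 61 mm above the table. The lid is 10 mm thick and rises from here to its front edge, 130 mm away.
- inverted_microscope: Tall white microscope (over 0.4 m), fixed, back right of the work; its near side runs from about (0.74, -0.13) to (0.52, -0.26) in x, y, with the eyepieces reaching to the front right of that. Swing in from the start pose in front of it, over about (0.42, -0.12) at 0.3 m height. Not to be touched.
- photometer: Low white instrument, fixed, between the robot and the desiccator, left of centre: about 0.23 x 0.15 m, under 0.1 m tall. Not part of the job.
There are look-alikes about, which are no part of the job. What is shaped like the vial_dark but green or yellow is not meant.

How it is judged:
On the way, in this order (a step that is already met when the one before it is completed fails the run):
1. the dark-capped vial stands in the bore, let go, with the lid still shut (horizontal distance between vial_dark and ledge_bore below 0.005 m and z of vial_dark in the frame of ledge_bore below -0.012 m and angle between vial_dark's own z axis and vertical below 0.12 rad and contact force between vial_dark and the fingers below 0.3 N and value of joint lid below 0.03 rad), for 0.2 s.
2. the lid is broken free of its seal (value of joint lid above 0.08 rad), for 0.1 s.
At the end, for the whole second after the job is handed in: The gripper still holds the lid (over 0.5 N between fingers and lid) steadily at 0.08 to 0.25 rad (front edge about 1 to 3 cm open), and the dark-capped vial stands let go in the bore: within 5 mm of its axis, foot at least 12 mm below the mouth, tilted less than 0.12 rad (horizontal distance between vial_dark and ledge_bore below 0.005 m and z of vial_dark in the frame of ledge_bore below -0.012 m and angle between vial_dark's own z axis and vertical below 0.12 rad and contact force between vial_dark and the fingers below 0.3 N and value of joint lid between 0.08 and 0.25 rad and velocity of joint lid between -0.1 and 0.1 rad/s and contact force between lid and the fingers above 0.5 N); the arm keeps its last pose, push and grip.
It fails at once if the lid is thrown wide (over 0.46 rad, front edge 6 cm) (value of joint lid above 0.46 rad).
It fails at once if a bystander (other vials, dish stack, tape roll) is moved more than 25 mm (distance of any of vial_amber, vial_white, dish_pair, tape_roll from where it was at the start of the episode above 0.025 m).
It also fails if it takes over 56 s, if anything falls off the work surface, if the arm or the gripper's body presses on something with over 40 N, if the wrist force passes 120 N, or if a joint passes its speed limit or range.

## Working session

There is one attempt and no reset: what is moved stays moved. The work goes in short steps, Python scripts to look and compute and a tool call to move; the robot and the scene stay as the last step left them, time stands still between calls to the robot, and variables do not carry over. Pictures are saved under pics/ and viewed, at most 10 in all, crops included, and the job is handed in when it is done.

Besides the shell and the picture viewer there is one more tool, called after "Request:" by a JSON object that holds its "op" and its "data". servo_tool: Moves the arm, as the interface text tells. Its arguments: {"type":"object","properties":{"moves":{"type":"array"}},"required":["moves"]}

```bash
ls; mkdir -p pics; cat > h.py <<'E'
import numpy as np, cv2, pickle
from scipy.spatial.transform import Rotation as R
from bench import robot
def rot(o):
    o=np.array(o,float)
    if o.shape==(3,3): return o
    if o.size==4: return R.from_quat(o).as_matrix()
    return R.from_euler('xyz',o).as_matrix()
def snap(n,save):
    s=robot.snapshot(n); cv2.imwrite('pics/%s.png'%save,s['image']); pickle.dump(s,open('%s.pkl'%save,'wb')); return s
def load(n): return pickle.load(open(n+'.pkl','rb'))
def ray(s,u,v,z):
    d=rot(s['orientation'])@np.array([(u-s['cx'])/s['fx'],(v-s['cy'])/s['fy'],1]); e=np.array(s['eye'])
    return e+d*(z-e[2])/d[2]
def proj(s,p):
    c=rot(s['orientation']).T@(np.array(p)-s['eye']); return s['fx']*c[0]/c[2]+s['cx'],s['fy']*c[1]/c[2]+s['cy']
E
python3 - <<'E'
from h import *
for n in('scene','top'):
    s=snap(n,n); print({k:v for k,v in s.items() if k!='image'})
print(robot.get_obs())
E
```

```text
pics
{'fx': 426.21590116597315, 'fy': 426.21590116597315, 'cx': 319.8360396801323, 'cy': 197.5145366042992, 'eye': array([-0.22570906,  0.66582287,  0.71186024]), 'orientation': array([-2.06858503, -0.00847532, -2.314674  ])}
{'fx': 384.75302605125194, 'fy': 384.75302605125194, 'cx': 320.38449990649286, 'cy': 195.26890803840385, 'eye': array([ 0.52948043, -0.08105801,  1.13449253]), 'orientation': array([-3.09203878, -0.02451103, -1.54892921])}
{'time': 0.1, 'joint_positions': array([-1.31708875e+00,  8.78957561e-02,  1.37206604e+00, -1.89201803e-05,
        1.68360371e+00, -1.03112990e-01]), 'qvel': array([-4.80174482e-05, -2.07990616e-03, -2.19047853e-03,  3.83061139e-04,
       -1.80825761e-04, -9.19796421e-04]), 'joint_torque': array([ 2.50212797e-03, -3.41252267e+01, -3.03301477e+01,  7.19691650e-02,
        3.04224668e-02, -9.20855132e-05]), 'tool_pos': array([ 0.19197393, -0.51489221,  0.20443202]), 'ee_rot': array([-3.13962834e+00, -1.84362288e-04,  3.56818272e-01]), 'wrist_force': array([-0.62112858, -0.02741669,  0.064021  ]), 'wrist_torque': array([0.0201113 , 0.01481189, 0.0221403 ]), 'finger_force': 0.0, 'width': 0.09394395993385406}
```

View pics/scene.png

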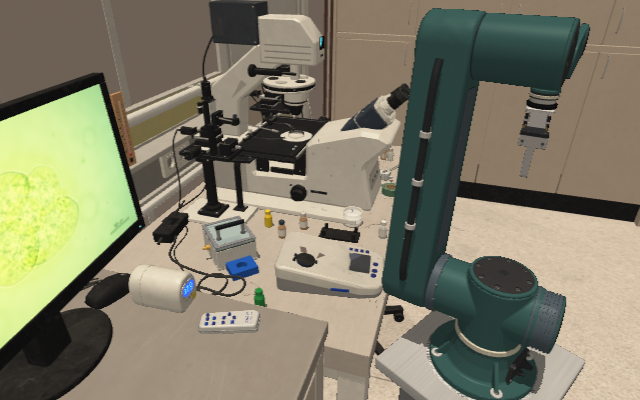

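View pics/top.png

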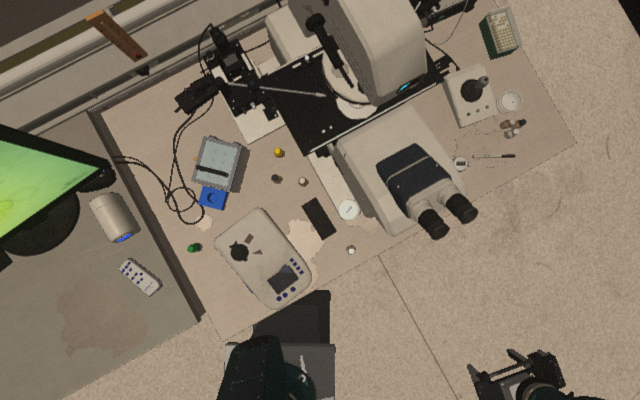

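Top view: box at about (220,163), ledge (212,197), candidate vials at (277,179), (303,181) and (278,152, yellow). I'll enlarge these.

```bash
python3 - <<'E'
from h import *
t=load('top')['image'][125:225,180:320]; cv2.imwrite('pics/tc.png',cv2.resize(t,None,fx=5.5,fy=5.5,interpolation=cv2.INTER_CUBIC))
t=load('scene')['image'][195:295,190:330]; cv2.imwrite('pics/sc.png',cv2.resize(t,None,fx=5.5,fy=5.5,interpolation=cv2.INTER_CUBIC))
E
```

```text
(no output)
```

View pics/tc.png

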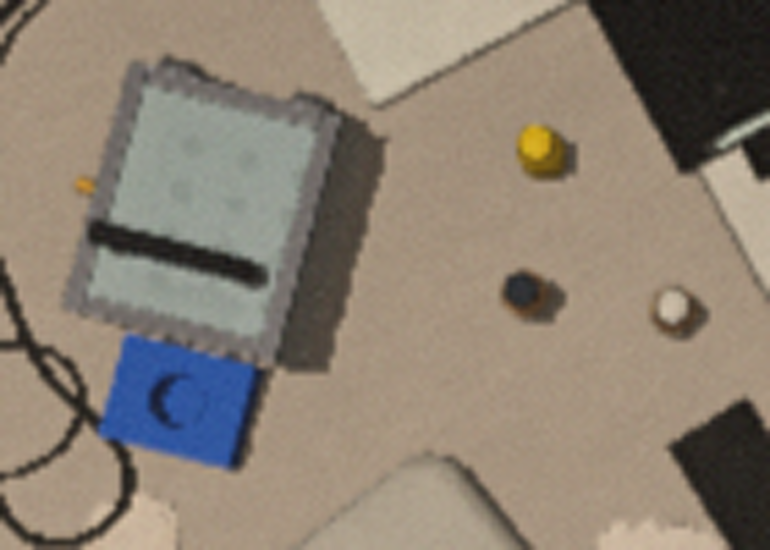

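View pics/sc.png

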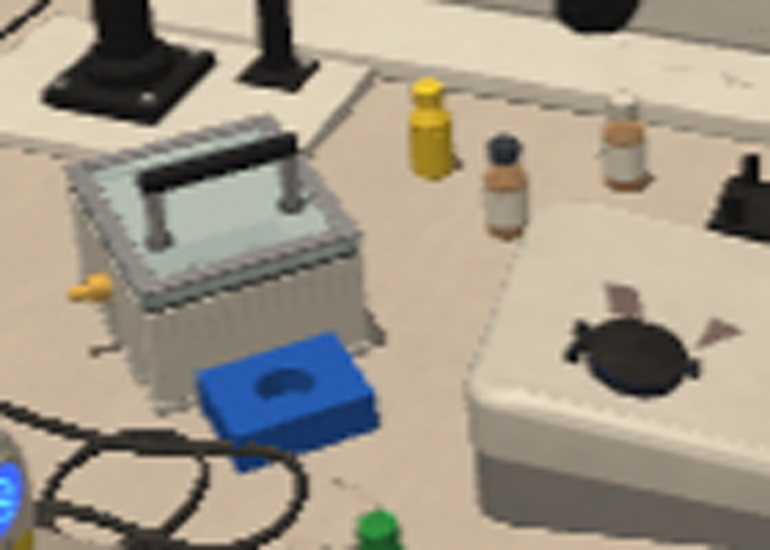

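Dark-capped vial: cap at (522,290) in the top crop, (505,148) in the scene crop. The bore mouth is at (180,401) and (285,384), and the bar runs (93,232)–(265,275) and (140,183)–(298,145).

```bash
python3 - <<'E'
from h import *
T,S=load('top'),load('scene')
ct=lambda u,v:(180+(u+.5)/5.5-.5,125+(v+.5)/5.5-.5)
cs=lambda u,v:(190+(u+.5)/5.5-.5,195+(v+.5)/5.5-.5)
def P(n,s,c,uv,z): print(n,ray(s,*c(*uv),z).round(4))
P('capT',T,ct,(522,290),.055);P('capS top edge ctr',S,cs,(505,140),.055);P('capS mid',S,cs,(504,151),.0495);P('footS',S,cs,(504,230),.0)
P('yellowT',T,ct,(537,143),.055);P('whiteT',T,ct,(672,305),.055);P('foot yel S',S,cs,(431,172),0)
P('boreT',T,ct,(180,401),.022);P('boreS',S,cs,(285,384),.022)
for q in((127,335),(262,368),(237,468),(100,435)):P('ledgeT',T,ct,q,.022)
for q in((197,377),(334,333),(378,398),(239,449)):P('ledgeS',S,cs,q,.022)
P('barT',T,ct,(93,232),.106);P('barT',T,ct,(265,275),.106)
P('barS',S,cs,(143,183),.106);P('barS',S,cs,(296,146),.106)
for q in((140,62),(338,112),(270,365),(68,308)):P('lidT',T,ct,q,.071)
E
```

```text
capT [0.6311 0.0236 0.055 ]
capS top edge ctr [0.6331 0.0213 0.055 ]
capS mid [0.6318 0.0233 0.0495]
footS [0.6317 0.0255 0.    ]
yellowT [0.7068 0.0181 0.055 ]
whiteT [ 0.6252 -0.0531  0.055 ]
foot yel S [0.7057 0.0199 0.    ]
boreT [0.5717 0.2035 0.022 ]
boreS [0.571  0.2044 0.022 ]
ledgeT [0.6056 0.2322 0.022 ]
ledgeT [0.5899 0.1614 0.022 ]
ledgeT [0.5373 0.1726 0.022 ]
ledgeT [0.553  0.2443 0.022 ]
ledgeS [0.6037 0.2326 0.022 ]
ledgeS [0.5893 0.1637 0.022 ]
ledgeS [0.5325 0.1777 0.022 ]
ledgeS [0.5442 0.247  0.022 ]
barT [0.6495 0.2268 0.106 ]
barT [0.6306 0.1432 0.106 ]
barS [0.6505 0.224  0.106 ]
barS [0.6302 0.151  0.106 ]
lidT [0.7401 0.217  0.071 ]
lidT [0.7173 0.117  0.071 ]
lidT [0.5889 0.1468 0.071 ]
lidT [0.6151 0.2482 0.071 ]
```

```bash
cat >> h.py <<'E'
def units(target,psi=None):
    o=robot.get_obs(); M=rot(o['ee_rot']); d=M.T@(np.array(target)-o['tool_pos'])/.025
    cur=np.arctan2(M[1,0],M[0,0]); y=0 if psi is None else -np.degrees((psi-cur+np.pi)%(2*np.pi)-np.pi)/6
    print('t',round(o['time'],2),'pos',o['tool_pos'].round(4),'psi',round(cur,4),'units',d.round(3),'yaw',round(y,3),'w',round(o['width'],4),'F',o['wrist_force'].round(1))
E
python3 -c "
from h import *
units([.42,-.12,.3],-.225)"
```

```text
t 0.1 pos [ 0.192  -0.5149  0.2044] psi 0.3568 units [ 14.065 -11.622  -3.797] yaw 5.556 w 0.0939 F [-0.6 -0.   0.1]
```

Request:
{"op": "servo_tool", "data": {"moves": [[14.06, -11.62, -3.76, 2.8, 0.5], [14.06, -11.62, -3.76, 5.56, 0.5], [14.06, -11.62, -3.76, 5.56, 0.5], [14.06, -11.62, -3.76, 5.56, 0.5], [14.06, -11.62, -3.76, 5.56, 0.5], [14.06, -11.62, -3.76, 5.56, 0.5], [14.06, -11.62, -3.76, 5.56, 0.5], [14.06, -11.62, -3.76, 5.56, 0.5], [14.06, -11.62, -3.76, 5.56, 0.5], [14.06, -11.62, -3.76, 5.56, 0.5]]}}

```text
time: 0.93
tool_pos: [0.3938, -0.1645, 0.2887]
ee_rot: [3.142, 0.0, -0.226]
wrist_force: [0.1, 0.4, 0.4]
width: 0.0472
finger_force: 0.0
```

```bash
python3 -c "
from h import *
units([.42,-.12,.3],-.225)
units([.6315,.0235,.15],-.225)"
```

```text
t 0.93 pos [ 0.3938 -0.1645  0.2887] psi -0.2257 units [ 0.625 -1.969 -0.454] yaw -0.007 w 0.0472 F [0.1 0.4 0.4]
t 0.93 pos [ 0.3938 -0.1645  0.2887] psi -0.2257 units [ 7.586 -9.457  5.545] yaw -0.007 w 0.0472 F [0.1 0.4 0.4]
```

Request:
{"op": "servo_tool", "data": {"moves": [[0.62, -1.97, -0.45, 0, 0.5], [0.62, -1.97, -0.45, 0, 0.5], [7.58, -9.45, 0, 0, 0.5], [7.58, -9.45, 0, 0, 0.5], [7.58, -9.45, 0, 0, 0.5], [7.58, -9.45, 0, 0, 0.5], [7.58, -9.45, 0, 0, 0.5], [7.58, -9.45, 0, 0, 0.5], [7.58, -9.45, 5.5, 0, 0.5], [7.58, -9.45, 5.5, 0, 0.5]]}}

```text
time: 1.77
tool_pos: [0.6333, 0.0219, 0.2063]
ee_rot: [-3.141, -0.006, -0.223]
wrist_force: [-0.5, -0.6, -0.6]
width: 0.047
finger_force: 0.0
```

Request:
{"op": "servo_tool", "data": {"moves": [[0, 0, 2.0, 0, 0.5], [0, 0, 2.0, 0, 0.5], [0, 0, 2.0, 0, 0.5]]}}

```text
time: 2.02
tool_pos: [0.626, 0.0204, 0.1498]
ee_rot: [3.14, 0.011, -0.225]
wrist_force: [-0.6, -0.4, 0.6]
width: 0.0469
finger_force: 0.0
```

```bash
python3 - <<'E'
from h import *
units([.6315,.0235,.022],-.225)
s=snap('scene','s2'); t=snap('top','t2')
for n in (s,t): print(proj(n,robot.get_obs()['tool_pos']))
a=cv2.resize(s['image'][180:250,240:340],None,fx=7,fy=7,interpolation=cv2.INTER_CUBIC)
cv2.imwrite('pics/c2.png',a)
E
```

```text
t 2.02 pos [0.626  0.0204 0.1498] psi -0.2254 units [ 0.242 -0.18   5.111] yaw -0.004 w 0.0469 F [-0.6 -0.4  0.6]
(np.float64(281.2146514667778), np.float64(189.20915965065794))
(np.float64(272.11493819272295), np.float64(173.87690408522562))
```

View pics/c2.png

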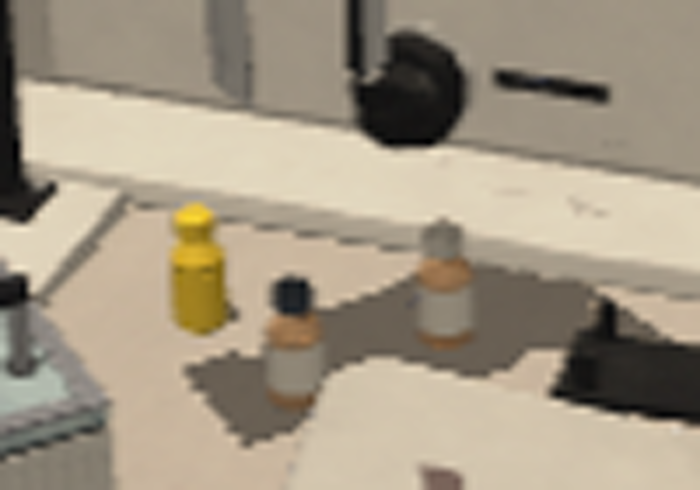

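The vial stands untouched at (293,340) in this crop. The fingers aren't where I'd expect them, so I'll check the full frames.

```bash
python3 - <<'E'
from h import *
a=load('s2')['image'];b=load('t2')['image']
cv2.imwrite('pics/both.png',np.vstack([cv2.resize(a,None,fx=.75,fy=.75,interpolation=3),cv2.resize(b,None,fx=.75,fy=.75,interpolation=3)]))
E
```

```text
(no output)
```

View pics/both.png

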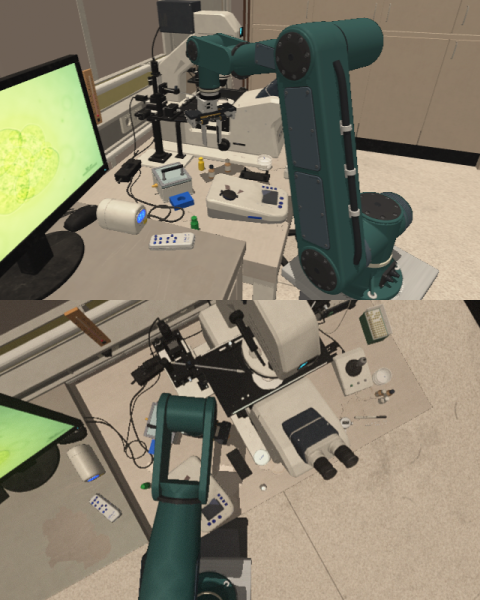

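Fingertips in the scene at about (272,194) and (292,191) sit around the projected TCP, so calibration agrees. Next I settle, correct and descend.

Request:
{"op": "servo_tool", "data": {"moves": [[0, 0, 2.0, 0, 0.5], [0, 0, 2.0, 0, 0.5], [0, 0, 2.0, 0, 0.5], [0, 0, 2.0, 0, 0.5]]}}

```text
time: 2.45
tool_pos: [0.6302, 0.0199, 0.1081]
ee_rot: [-3.141, -0.003, -0.226]
wrist_force: [-1.3, 0.3, 1.0]
width: 0.0471
finger_force: 0.0
```

```bash
python3 -c "
from h import *
units([.6316,.0235,.023],-.225)"
```

```text
t 2.45 pos [0.6302 0.0199 0.1081] psi -0.2258 units [ 0.013 -0.151  3.405] yaw -0.007 w 0.0471 F [-1.3  0.3  1. ]
```

Request:
{"op": "servo_tool", "data": {"moves": [[0.01, -0.15, 0, 0, 0.5], [0.01, -0.15, 1, 0, 0.5], [0.01, -0.15, 2, 0, 0.5], [0.01, -0.15, 3, 0, 0.5], [0.01, -0.15, 3.4, 0, 0.5], [0.01, -0.15, 3.4, 0, 0.5], [0.01, -0.15, 3.4, 0, 0.5]]}}

```text
time: 3.03
tool_pos: [0.6312, 0.0238, 0.022]
ee_rot: [-3.141, -0.002, -0.225]
wrist_force: [0.1, -0.2, 0.0]
width: 0.047
finger_force: 0.0
```

```bash
python3 -c "
from h import *
units([.6316,.0235,.023],-.225)"
```

```text
t 3.03 pos [0.6312 0.0238 0.022 ] psi -0.2254 units [ 0.02   0.009 -0.041] yaw -0.003 w 0.047 F [ 0.1 -0.2  0. ]
```

Request:
{"op": "servo_tool", "data": {"moves": [[0, 0, 0, 0, 1], [0, 0, 0, 0, 1], [0, 0, 0, 0, 1], [0, 0, 0, 0, 1], [0, 0, 0, 0, 1], [0, 0, 0, 0, 1]]}}

```text
time: 3.53
tool_pos: [0.6311, 0.0238, 0.0219]
ee_rot: [-3.141, -0.002, -0.225]
wrist_force: [0.1, -0.5, 4.9]
width: 0.023
finger_force: 30.0
```

Request:
{"op": "servo_tool", "data": {"moves": [[0, 0, -0.5, 0, 1], [0, 0, -1.5, 0, 1], [0, 0, -2.5, 0, 1], [0, 0, -3.5, 0, 1], [0, 0, -4.5, 0, 1], [0, 0, -4.8, 0, 1], [0, 0, -4.8, 0, 1], [0, 0, -4.8, 0, 1]]}}

```text
time: 4.2
tool_pos: [0.6299, 0.0238, 0.14]
ee_rot: [3.141, 0.0, -0.225]
wrist_force: [-0.2, 0.6, 0.0]
width: 0.0226
finger_force: 30.0
```

```bash
python3 -c "
from h import *
units([.5715,.2037,.14],-.225)"
```

```text
t 4.2 pos [0.6299 0.0238 0.14  ] psi -0.2255 units [-3.887e+00 -6.493e+00  2.000e-03] yaw -0.005 w 0.0226 F [-0.2  0.6  0. ]
```

Request:
{"op": "servo_tool", "data": {"moves": [[-0.6, -1.0, 0, 0, 1], [-1.2, -2.0, 0, 0, 1], [-1.8, -3.0, 0, 0, 1], [-2.4, -4.0, 0, 0, 1], [-3.0, -5.0, 0, 0, 1], [-3.6, -6.0, 0, 0, 1], [-3.89, -6.49, 0.5, 0, 1], [-3.89, -6.49, 1, 0, 1], [-3.89, -6.49, 1.5, 0, 1], [-3.89, -6.49, 1.5, 0, 1]]}}

```text
time: 5.03
tool_pos: [0.569, 0.2015, 0.0968]
ee_rot: [3.136, 0.008, -0.227]
wrist_force: [0.2, -0.3, -0.2]
width: 0.023
finger_force: 30.0
```

Request:
{"op": "servo_tool", "data": {"moves": [[0, 0, 0, 0, 1], [0, 0, 0, 0, 1], [0, 0, 0, 0, 1]]}}

```text
time: 5.28
tool_pos: [0.5726, 0.2026, 0.1036]
ee_rot: [-3.141, -0.001, -0.227]
wrist_force: [-0.3, -0.7, -0.6]
width: 0.0225
finger_force: 30.0
```

```bash
python3 - <<'E'
from h import *
units([.5715,.2037,.05],-.225)
s=snap('scene','s3'); t=snap('top','t3')
a=cv2.resize(s['image'][205:285,200:300],None,fx=7,fy=7,interpolation=cv2.INTER_CUBIC)
cv2.imwrite('pics/c3.png',a)
E
```

```text
t 5.28 pos [0.5726 0.2026 0.1036] psi -0.2272 units [-0.056 -0.034  2.143] yaw -0.021 w 0.0225 F [-0.3 -0.7 -0.6]
```

View pics/c3.png

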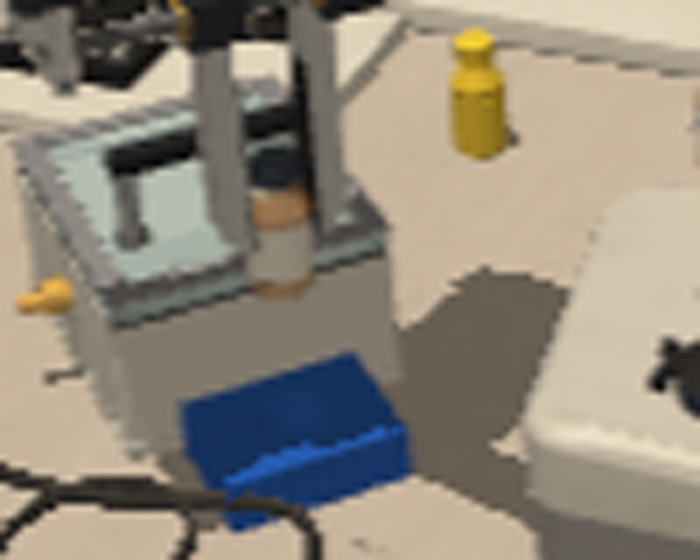

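Vial held upright over the ledge: cap at (276,165) and foot (280,285) in the crop. The bore is in shadow. I'll check the vial's sideways offset against the TCP projection.

```bash
python3 - <<'E'
from h import *
s=load('s3');p=np.array([.5726,.2026,0])
c=lambda u,v:(((u-200)*7+3).round(1),((v-205)*7+3).round(1))
for z in(.0816,.105,.1256,.1366): print(z,c(*proj(s,p+[0,0,z])))
for d in([.003,0,0],[0,.003,0]): print(c(*proj(s,p+[0,0,.105]+d)))
# vial extents by row at several crop rows
im=s['image'][205:285,200:300]
print(im[22:26,30:52].tolist()[0]); print(im[26,30:50].tolist()); print(im[29,30:50].tolist())
E
```

```text
0.0816 (np.float64(281.6), np.float64(284.0))
0.105 (np.float64(276.3), np.float64(230.7))
0.1256 (np.float64(271.6), np.float64(182.8))
0.1366 (np.float64(269.1), np.float64(156.9))
(np.float64(271.7), np.float64(227.2))
(np.float64(269.3), np.float64(233.8))
[[99, 107, 112], [102, 111, 115], [101, 110, 115], [102, 110, 116], [89, 96, 101], [76, 79, 78], [53, 52, 49], [38, 36, 34], [38, 36, 33], [39, 37, 33], [39, 36, 34], [35, 33, 32], [29, 27, 26], [22, 22, 22], [36, 38, 39], [87, 94, 98], [102, 110, 115], [101, 110, 115], [107, 116, 121], [144, 164, 179], [158, 181, 200], [156, 180, 198]]
[[91, 99, 103], [98, 106, 111], [101, 110, 115], [102, 111, 116], [101, 110, 115], [78, 84, 85], [61, 64, 65], [49, 49, 49], [43, 40, 38], [41, 38, 34], [38, 35, 32], [41, 48, 57], [39, 49, 61], [27, 33, 39], [21, 20, 22], [84, 91, 94], [101, 110, 114], [102, 110, 115], [102, 111, 116], [113, 119, 124]]
[[102, 110, 113], [102, 111, 116], [103, 112, 117], [102, 110, 115], [101, 110, 115], [85, 96, 106], [75, 105, 135], [77, 114, 152], [80, 117, 155], [80, 117, 154], [77, 112, 149], [76, 110, 146], [74, 106, 140], [55, 87, 122], [29, 48, 69], [67, 73, 76], [95, 103, 108], [102, 110, 115], [101, 110, 115], [90, 96, 101]]
```

Request:
{"op": "servo_tool", "data": {"moves": [[-0.06, -0.07, 0.5, 0, 1], [-0.06, -0.07, 1.0, 0, 1], [-0.06, -0.07, 1.5, 0, 1], [-0.06, -0.07, 1.9, 0, 1], [-0.06, -0.07, 2.1, 0, 1], [-0.06, -0.07, 2.1, 0, 1], [-0.06, -0.07, 2.1, 0, 1]]}}

```text
time: 5.97
tool_pos: [0.5703, 0.2056, 0.0498]
ee_rot: [3.141, 0.001, -0.225]
wrist_force: [0.3, -0.2, -0.6]
width: 0.0228
finger_force: 30.0
```

```bash
python3 - <<'E'
from h import *
units([.5717,.2045,.04],-.225)
E
```

```text
t 5.97 pos [0.5703 0.2056 0.0498] psi -0.2254 units [0.065 0.031 0.391] yaw -0.003 w 0.0228 F [ 0.3 -0.2 -0.6]
```

Request:
{"op": "servo_tool", "data": {"moves": [[0.05, 0.03, 0, 0, 1], [0.05, 0.03, 0.1, 0, 1], [0.05, 0.03, 0.2, 0, 1], [0.05, 0.03, 0.3, 0, 1], [0.05, 0.03, 0.4, 0, 1], [0.05, 0.03, 0.4, 0, 1]]}}

```text
time: 6.47
tool_pos: [0.5712, 0.2046, 0.0397]
ee_rot: [3.141, 0.001, -0.225]
wrist_force: [-0.8, -0.8, -0.2]
width: 0.023
finger_force: 30.0
```

```bash
python3 - <<'E'
from h import *
units([.5717,.2045,.028],-.225)
print(robot.get_obs()['wrist_torque'])
E
```

```text
t 6.47 pos [0.5712 0.2046 0.0397] psi -0.2255 units [ 0.021 -0.002  0.469] yaw -0.004 w 0.023 F [-0.8 -0.8 -0.2]
[-0.00060275  0.03490732  0.00122795]
```

Foot is already about 4 mm below the mouth with no force, so it has entered the bore. Continuing down.

Request:
{"op": "servo_tool", "data": {"moves": [[0, 0, 0.1, 0, 1], [0, 0, 0.2, 0, 1], [0, 0, 0.3, 0, 1], [0, 0, 0.4, 0, 1], [0, 0, 0.44, 0, 1], [0, 0, 0.44, 0, 1]]}}

```text
time: 6.97
tool_pos: [0.5713, 0.2046, 0.0289]
ee_rot: [3.141, 0.001, -0.225]
wrist_force: [-0.2, -0.4, -0.3]
width: 0.0228
finger_force: 30.0
```

Request:
{"op": "servo_tool", "data": {"moves": [[0, 0, 0.03, 0, 1], [0, 0, 0.03, 0, 1], [0, 0, 0.03, 0, 0.6], [0, 0, 0.03, 0, 0.5], [0, 0, 0.03, 0, 0.5], [0, 0, 0.03, 0, 0.5]]}}

```text
time: 7.47
tool_pos: [0.5718, 0.2047, 0.029]
ee_rot: [-3.141, -0.0, -0.225]
wrist_force: [-0.1, 0.7, 0.3]
width: 0.0454
finger_force: 0.0
```

Request:
{"op": "servo_tool", "data": {"moves": [[0, 0, -0.3, 0, 0.5], [0, 0, -0.8, 0, 0.5], [0, 0, -1.6, 0, 0.5], [0, 0, -2.6, 0, 0.5], [0, 0, -3.6, 0, 0.5], [0, 0, -5.0, 0, 0.5], [0, 0, -6.0, 0, 0.5], [0, 0, -6.0, 0, 0.5]]}}

```text
time: 8.13
tool_pos: [0.5752, 0.2056, 0.1884]
ee_rot: [-3.135, -0.014, -0.225]
wrist_force: [0.3, -0.0, 0.4]
width: 0.0467
finger_force: 0.0
```

```bash
python3 - <<'E'
from h import *
units([.6405,.187,.175],1.345)
print(robot.get_obs()['joint_positions'])
s=snap('scene','s4')
a=cv2.resize(s['image'][195:285,190:300],None,fx=6,fy=6,interpolation=cv2.INTER_CUBIC)
cv2.imwrite('pics/c4.png',a)
E
```

```text
t 8.13 pos [0.5752 0.2056 0.1884] psi -0.2254 units [2.704 0.146 0.572] yaw -14.996 w 0.0467 F [ 0.3 -0.   0.4]
[ 2.50580581e-01  2.14670037e-01  1.26007193e+00 -1.10622283e-04
  1.65132847e+00  2.04674455e+00]
```

View pics/c4.png

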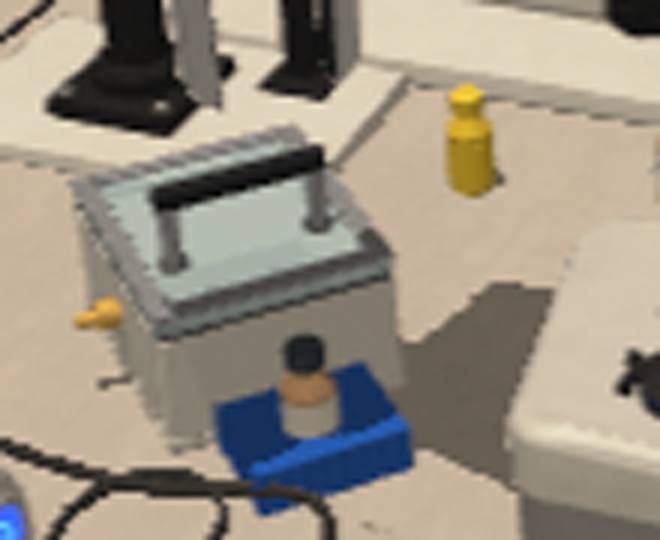

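The vial stands fully down and upright in the bore at (307,385), let go. Now to the bar at (165,195)–(322,155).

Request:
{"op": "servo_tool", "data": {"moves": [[2.7, 0.15, 0, -1.2, 0.5], [2.7, 0.15, 0, -2.4, 0.5], [2.7, 0.15, 0, -3.6, 0.5], [2.7, 0.15, 0, -4.8, 0.5], [2.7, 0.15, 0, -6, 0.5], [2.7, 0.15, 0, -7.2, 0.5], [2.7, 0.15, 0, -8.4, 0.5], [2.7, 0.15, 0, -9.6, 0.5], [2.7, 0.15, 0, -10.8, 0.5], [2.7, 0.15, 0, -12, 0.5]]}}

```text
time: 9.02
tool_pos: [0.6358, 0.1858, 0.1771]
ee_rot: [-3.14, 0.002, 1.031]
wrist_force: [-0.6, 0.7, -0.6]
width: 0.0474
finger_force: 0.0
```

Request:
{"op": "servo_tool", "data": {"moves": [[0, 0, 0, -1, 0.5], [0, 0, 0, -2, 0.5], [0, 0, 0, -3, 0.5], [0, 0, 0, -3, 0.5], [0, 0, 0, -3, 0.5], [0, 0, 0, -3, 0.5]]}}

```text
time: 9.52
tool_pos: [0.6363, 0.1859, 0.178]
ee_rot: [-3.14, 0.001, 1.336]
wrist_force: [0.2, 0.2, 0.2]
width: 0.0471
finger_force: 0.0
```

```bash
python3 - <<'E'
from h import *
units([.6405,.187,.087],1.345)
E
```

```text
t 9.52 pos [0.6363 0.1859 0.178 ] psi 1.3365 units [0.086 0.159 3.639] yaw -0.081 w 0.0471 F [0.2 0.2 0.2]
```

Request:
{"op": "servo_tool", "data": {"moves": [[0.09, 0.16, 0, -0.08, 0.5], [0.09, 0.16, 0.8, -0.08, 0.5], [0.09, 0.16, 1.6, -0.08, 0.5], [0.09, 0.16, 2.4, -0.08, 0.5], [0.09, 0.16, 3.2, -0.08, 0.5], [0.09, 0.16, 3.6, -0.08, 0.5], [0.09, 0.16, 3.6, -0.08, 0.5], [0.09, 0.16, 3.6, -0.08, 0.5]]}}

```text
time: 10.18
tool_pos: [0.641, 0.1872, 0.0884]
ee_rot: [-3.141, 0.0, 1.347]
wrist_force: [-0.2, 0.2, -0.7]
width: 0.0472
finger_force: 0.0
```

Request:
{"op": "servo_tool", "data": {"moves": [[0, 0, 0, 0, 0.7], [0, 0, 0, 0, 0.8], [0, 0, 0, 0, 0.85], [0, 0, 0, 0, 1], [0, 0, 0, 0, 1], [0, 0, 0, 0, 1], [0, 0, 0, 0, 1]]}}

```text
time: 10.77
tool_pos: [0.6414, 0.1872, 0.0893]
ee_rot: [3.141, -0.0, 1.347]
wrist_force: [1.0, -0.5, 1.7]
width: 0.011
finger_force: 30.0
```

```bash
python3 - <<'E'
from h import *
units([.6405,.187,.087],1.345); o=robot.get_obs(); print(o['finger_force'],o['wrist_torque'])
E
```

```text
t 10.77 pos [0.6414 0.1872 0.0893] psi 1.3469 units [-0.015 -0.033  0.09 ] yaw 0.018 w 0.011 F [ 1.  -0.5  1.7]
29.997750520706177 [-0.03472347 -0.10671582 -0.04757623]
```

Request:
{"op": "servo_tool", "data": {"moves": [[0, 0.02, -0.05, 0, 1], [0, 0.06, -0.11, 0, 1], [0, 0.09, -0.16, 0, 1], [0, 0.12, -0.21, 0, 1], [0, 0.15, -0.28, 0, 1], [0, 0.2, -0.35, 0, 1], [0, 0.2, -0.35, 0, 1], [0, 0.2, -0.35, 0, 1]]}}

```text
time: 11.43
tool_pos: [0.6421, 0.1869, 0.0913]
ee_rot: [-3.13, 0.003, 1.348]
wrist_force: [-2.0, 4.7, -23.1]
width: 0.0111
finger_force: 30.0
```

```bash
python3 - <<'E'
from h import *
units([.6414,.1872,.0893],1.345); o=robot.get_obs(); print(o['finger_force'],o['wrist_torque'])
E
```

```text
t 11.43 pos [0.6421 0.1869 0.0913] psi 1.348 units [ 0.007 -0.029  0.08 ] yaw 0.029 w 0.0111 F [ -2.    4.7 -23.1]
29.994138479232788 [ 0.95630978  0.11978355 -0.09573922]
```

Request:
{"op": "servo_tool", "data": {"moves": [[0, 0.02, -0.04, 0, 1], [0, 0.04, -0.07, 0, 1], [0, 0.06, -0.1, 0, 1], [0, 0.08, -0.13, 0, 1], [0, 0.1, -0.16, 0, 1], [0, 0.1, -0.16, 0, 1], [0, 0.1, -0.16, 0, 1]]}}

```text
time: 12.02
tool_pos: [0.6476, 0.1856, 0.101]
ee_rot: [-3.14, 0.001, 1.347]
wrist_force: [-2.8, 3.6, -13.8]
width: 0.0108
finger_force: 30.0
```

```bash
python3 - <<'E'
from h import *
units([.6414,.1872,.0893],1.345); o=robot.get_obs(); print(o['finger_force'],o['wrist_torque'])
E
```

```text
t 12.02 pos [0.6476 0.1856 0.101 ] psi 1.3472 units [ 0.009 -0.257  0.469] yaw 0.021 w 0.0108 F [ -2.8   3.6 -13.8]
30.01381605863571 [ 0.54333627  0.5482244  -0.06090567]
```

Request:
{"op": "servo_tool", "data": {"moves": [[0, 0, 0, 0, 1], [0, 0, 0, 0, 1], [0, 0, 0, 0, 1], [0, 0, 0, 0, 1]]}}

```text
time: 12.35
tool_pos: [0.6491, 0.1853, 0.1031]
ee_rot: [3.139, -0.0, 1.347]
wrist_force: [-1.6, 1.7, -10.2]
width: 0.0111
finger_force: 30.0
```

```bash
python3 - <<'E'
from h import *
units([.6414,.1872,.0893],1.345); o=robot.get_obs(); print(o['finger_force'],o['wrist_torque'])
s=snap('scene','s5')
a=cv2.resize(s['image'][190:280,190:300],None,fx=7,fy=6.6,interpolation=cv2.INTER_CUBIC)
cv2.imwrite('pics/c5.png',a)
E
```

```text
t 12.35 pos [0.6491 0.1853 0.1031] psi 1.3468 units [ 0.006 -0.318  0.551] yaw 0.017 w 0.0111 F [ -1.6   1.7 -10.2]
30.016973912715912 [ 0.37052378  0.54512218 -0.06703944]
```

View pics/c5.png

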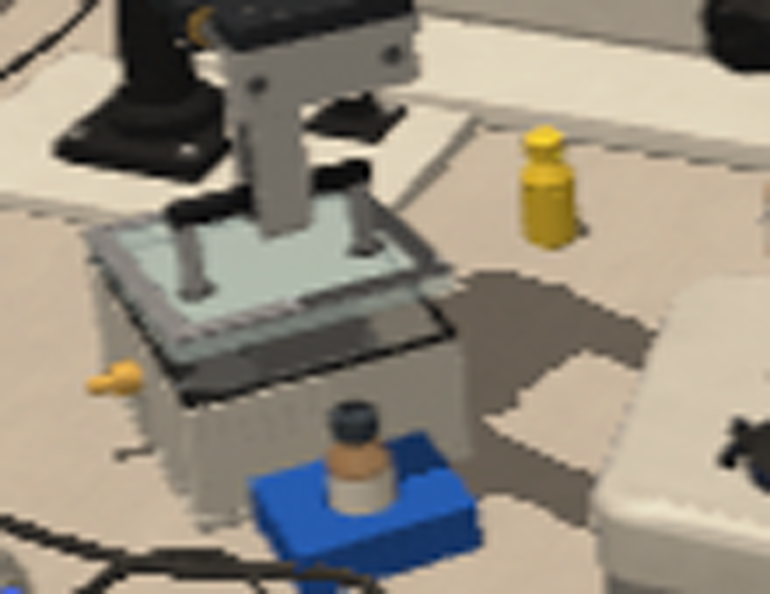

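The lid is ajar, with a gap of about 2 cm at (320,350), the fingers hold the bar at (280,195), and the vial stands in the bore at (360,460). I'll let it settle before handing in.

Request:
{"op": "servo_tool", "data": {"moves": [[0, 0, 0, 0, 1], [0, 0, 0, 0, 1], [0, 0, 0, 0, 1], [0, 0, 0, 0, 1], [0, 0, 0, 0, 1], [0, 0, 0, 0, 1], [0, 0, 0, 0, 1], [0, 0, 0, 0, 1], [0, 0, 0, 0, 1], [0, 0, 0, 0, 1]]}}

```text
time: 13.23
tool_pos: [0.6489, 0.1854, 0.1028]
ee_rot: [3.14, -0.0, 1.347]
wrist_force: [-2.9, -0.3, 1.3]
width: 0.0112
finger_force: 30.0
```

Request:
{"op": "servo_tool", "data": {"moves": [[0, 0, 0, 0, 1], [0, 0, 0, 0, 1], [0, 0, 0, 0, 1], [0, 0, 0, 0, 1], [0, 0, 0, 0, 1], [0, 0, 0, 0, 1], [0, 0, 0, 0, 1], [0, 0, 0, 0, 1], [0, 0, 0, 0, 1], [0, 0, 0, 0, 1]]}}

```text
time: 14.07
tool_pos: [0.6488, 0.1854, 0.1026]
ee_rot: [3.14, -0.0, 1.347]
wrist_force: [-3.7, -1.1, 4.7]
width: 0.0111
finger_force: 30.0
```

```bash
python3 - <<'E'
from h import *
s=snap('scene','s6'); a=load('s5')['image']; d=cv2.absdiff(a,s['image'])[190:280,190:300].mean()
o=robot.get_obs(); print(d,o['wrist_force'],o['tool_pos'],o['finger_force'])
if d<3 and o['finger_force']>20: print(robot.close_job())
E
```

```text
0.9503703703703704 [-2.89950394 -0.94093049  4.22703089] [0.64884254 0.1854315  0.10260964] 30.021421909332275
the job is handed in; nothing more can be done
None
```

I stood the dark-capped vial in the bore and let it go, and the gripper now holds the lid about 2 cm open (about 0.15 rad). The job is handed in, but no verdict came back.

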